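# Hold the chopper lid at pulse

## Task

Take the lid of the mini chopper from its wooden rest and fit it on the chopper: lower it with its two lugs through the two slots in the collar, so that its sprung foot comes down on the garlic in the bowl and the lid sits fully home. Then turn it clockwise, seen from above, to the half-way (pulse) mark and hold it there against its return spring, without ever going on to the lock at the end of the travel. Finish still gripping the lid in that position, and leave the other things on the worktop where they are.

Things in the scene. Friction and masses are not known exactly. Their poses are not given: they have to be found in the camera images.
- lid_grip (a point): Grip point of the loose grey plastic lid (about 0.18 kg), on its axis, 24 mm above the top of its disc (94 mm across, 5 mm thick). z up. The bar handle is an upright slab 56 mm long along the lid's x, 16 mm thick along y, its top 12 mm above this point: grip it across the thickness. At the start the lid lies level on its rest, this point 71.5 mm above the worktop.
- lid_foot (a point): Centre of the underside of the lid's skirt, 41.5 mm below the grip point, same axes. The skirt is 75 mm across. Two lugs 10 mm wide, 6 mm high stand out from its lower edge to 45 mm from the axis, at the lid's +x and -x, in line with the bar; half a turn makes no difference. A sprung foot (joint gauge) hangs 13.5 mm lower.
- lid_rest: Fixed wooden ring on which the lid lies, 103 mm across, 35 mm high, origin at the centre of its underside. The lid's skirt stands on an inner ledge 30 mm up, inside a low rim.
- chopper_mouth (a point): Centre of the opening, on the collar's upper face, 112 mm above the worktop; z up. The chopper, a round steel bowl 106 mm across on a white base, is fixed. Opening 81 mm across with two slots about 18 mm wide, 47.5 mm from the axis, at this frame's +x and -x; either lug fits either slot. Lid fully home: disc on the collar, grip point 29 mm above here, lugs 1.5 mm under the 5 mm lip.
- half_mark (a point): Half-way (pulse) mark, one of two alike on opposite sides: a thick raised rib on the collar's outer rim, 50 mm from the axis, 0.69 rad clockwise from a slot. An end of the lid's bar points at it when the lid is half-way. A thin rib marks each slot, a pair of thin ribs the lock, 1.29 rad clockwise from the slot.
- switch (a joint): Sprung ring under the collar that the lugs push round; rad, 0 at rest, grows as the lid turns clockwise seen from above. The lugs have play: the lid turned by a from the slots gives about a - 0.09. Half-way (pulse) is 0.6; the lock clicks at 1.0, travel ends at 1.2. The spring turns back with 0.06 Nm at 0, 0.15 Nm at 0.6.
- gauge (a joint): Sprung foot in the lid: a black disc 44 mm across below it, with a steel stem up through the bar; m. 0 when hanging free; grows as the foot is pushed up, the stem's tip rising as much from 1.5 mm above the bar. About 0.01 to 0.015 with the lid home on the garlic. Pushes back with 1 N at 0, 2.5 N there.
- garlic: Garlic bulb, 60 mm across and 58 mm high, loose, standing upright in the middle of the chopper's bowl, its top about 14 mm below the collar's upper face; origin at its underside.
- salt_shaker: Salt shaker, 44 mm across, 90 mm high, loose; origin at its underside. Leave alone.
- lemon_a: Lemon, 78x55x56 mm, loose on the worktop; origin at its underside. Leave alone.
- lemon_b: Another lemon, 76x56x55 mm, loose; origin at its underside. Leave alone.
- mug_a: Small white cup, 62x88x50 mm, loose, far left; origin at its underside. Leave alone.
There are look-alikes about, which are no part of the job. What is shaped like the part that bears lid_grip but green is not meant.

How it is judged:
By the outcome, as a careful person would: the job done as asked, in the order asked, and still so for the second after the job is handed in, while the arm keeps its last pose, push and grip.
It also fails if it takes over 45 s, if anything falls off the work surface, if the arm or the gripper's body presses on something with over 40 N, if the wrist force passes 120 N, or if a joint passes its speed limit or range.

## Robot

A 7-joint arm with a two-finger parallel gripper is mounted at the origin on the work surface; the furniture and walls round the work are solid. World frame = base frame: x ahead of the robot, y to its left, z up, the work surface at z = 0. Lengths are in m, angles in degrees, forces in N, time in s.
With the tool pointing down it reaches from about 0.425 to 0.875 m from the base axis. Payload 4.7 kg.
Tool frame: the origin (TCP) lies midway between the tips of the shut fingers; the grasp point (between the pads) lies 19 mm behind it; z points along the fingers, x is the direction in which the jaws open and shut, and the axes are right-handed (so a half turn about z gives the same grasp; the last joint's range is limited). The gripper opens to 87 mm and grips with 3 to 60 N. Pads are 19 mm wide; open, the fingers measure 117 mm over their backs; the gripper's body (75 mm by 190 mm) begins 51 mm behind the grasp point.
Start: joints at [70.823, 18.392, -4.016, 83.108, 1.295, 78.541, -3.26], TCP at [0.222, -0.611, 0.223] pointing down, gripper open.
Joint ranges: [-163.93, 163.93], [-17.29, 119.83], [-79.2, 71.16], [3.27, 140.29], [-89.18, 269.18], [5.43, 117.66], [-154.24, 154.24]. Speed limits (degrees/s): [147.25, 147.25, 180, 180, 180, 180, 180].

## Interface

Orientations are given as [roll, pitch, yaw] about the fixed x, y, z axes, in that order (R = Rz(yaw) Ry(pitch) Rx(roll)).
In Python, from cell import env gives the robot as it stands.
- The arm moves only by the tool carry_out, never from a script. Its argument "plan" is a list of rows, each an object with "grip": the closure, from 0 (fully open) to 1 (shut); "dp": the shift along the tool's x, y, z in m, a list of three; "rotation": the turn, a rotation vector about the tool's x, y, z in degrees, a list of three. In form: [{"grip": grip, "dp": [dx, dy, dz], "rotation": [wx, wy, wz]}, ...]. A call has 1 to 8 rows; each row shifts and turns the pose as measured when the row begins, along the tool's axes as they then stand; what a row does not reach is not made up. A row lasts 1/12 s, in which the tool goes at most 41.7 mm and 7.16 degrees, less where a joint would pass 70% of its speed; a pose out of reach is approached as far as the arm can. A call is refused whole if a number of a shift passes 0.0417 or a number of a turn 7.16, either way. A call with a gripper value outside its range is refused whole. The fingers move at their own pace and stop on an object; "force" is the grip in N (left out, the last holds). Time passes only in rows, so rows that do not move let the fingers close. It gives the time, the measured TCP pose, the force and the opening at its end, in the units of the state.
- env.get_obs(): the state, without advancing time (a new reading comes with each control period).
- env.read_camera(name): name is "scene" or "top" or "wrist"; returns the picture (384x512x3 uint8, red, green, blue); there is no depth.
- env.camera_params(name): a dict with "fx", "fy", "cx", "cy" (pixels), "R" (3x3) and "t" (3): a world point X has camera coordinates R X + t. Camera axes: x right, y down, z forward; pixel columns grow to the right and rows downward; lengths in m; the calibration is good to about 2 mm. A picture is of the moment at which its call begins: read the wrist's pose just before it. camera_params takes no time and is no camera call; for the wrist camera it gives the pose at the moment of the call.
- env.sign_off(): hands the job in, once; it reports no verdict.
The state is a dict: "time_s": time; "qpos": joint angles; "joint_velocities": joint speeds; "effort": joint torques, N m; "tool_pos": TCP position; "tool_rot": TCP orientation; "force": force on the tool from outside, world axes, zero at the start; "wrist_torque": the same for the moment, N m; "grip_width": finger opening in m.
Only numpy, scipy, OpenCV 4.12 (cv2) and the standard library are available. Lean on these libraries where they do the work, as an engineer would, in place of code of your own. Each camera call takes 0.05 s, during which the arm holds its last target. There are 200 camera calls.

## Working session

There is one attempt and no reset: what is moved stays moved. The work goes in short steps, Python scripts to look and compute and a tool call to move; the robot and the scene stay as the last step left them, time stands still between calls to the robot, and variables do not carry over. Pictures are saved under pics/ and viewed, about 8 in all and at most 12, crops included, and the job is handed in when it is done.

Besides the shell and the picture viewer there is one more tool, called after "Call:" as a command line: name --argument value ..., lists and objects as JSON in quotes. carry_out: Moves the arm, as the interface text tells. Its arguments: {"type":"object","properties":{"plan":{"type":"array","items":{"type":"object","properties":{"grip":{"type":"number"},"dp":{"type":"array","items":{"type":"number"}},"rotation":{"type":"array","items":{"type":"number"}}}}},"force":{"type":"number"}},"required":["plan"]}

```bash
mkdir -p pics
cat > h.py <<'E'
from cell import env
import numpy as np, cv2
def snap(n,f):
    p=env.camera_params(n); im=env.read_camera(n); cv2.imwrite('pics/'+f,im[:,:,::-1]); np.savez('pics/'+f+'.npz',**p); return im,p
def ray(p,u,v,z):
    R=np.array(p['R']);t=np.array(p['t']);c=-R.T@t
    d=R.T@np.array([(u-p['cx'])/p['fx'],(v-p['cy'])/p['fy'],1]); return c+d*(z-c[2])/d[2]
def proj(p,X):
    x=np.array(p['R'])@np.array(X)+np.array(p['t']); return p['fx']*x[0]/x[2]+p['cx'],p['fy']*x[1]/x[2]+p['cy']
E
python3 - <<'E'
from h import *
print(env.get_obs())
a,p=snap('scene','s0.png');b,q=snap('top','t0.png')
for r in(p,q):print(r['fx'],-np.array(r['R']).T@r['t'], np.array(r['R']).round(2).tolist())
E
```

```text
{'time_s': 0.0, 'qpos': array([70.82309588, 18.43926345, -4.01430786, 83.17433503,  1.2956396 ,
       78.54089101, -3.25995947]), 'joint_velocities': array([ 0.02618284,  0.00753528,  0.01523614,  0.13040327,  0.04689539,
       -0.08818593, -0.00348393]), 'effort': array([-1.06649820e-04, -4.91288853e+01, -4.03957246e-01, -3.12527061e+01,
       -6.38999976e-02,  4.36241738e-02,  1.89007865e-04]), 'tool_pos': array([ 0.22189843, -0.61036562,  0.22146401]), 'tool_rot': array([ 1.79993251e+02,  1.09216484e-01, -7.00143582e+01]), 'force': array([-0.66060974,  0.75865656,  0.47494613]), 'wrist_torque': array([ 0.00604976, -0.02235249,  0.04743127]), 'grip_width': 0.0869340311280214}
481.86229074917503 [0.0220926  0.63334076 0.84086763] [[-0.78, -0.62, 0.02], [-0.43, 0.51, -0.74], [0.45, -0.59, -0.67]]
423.6331777326535 [ 0.44180723 -0.0103      1.24395111] [[-0.01, -1.0, 0.02], [-1.0, 0.01, -0.06], [0.06, -0.02, -1.0]]
```

View pics/t0.png

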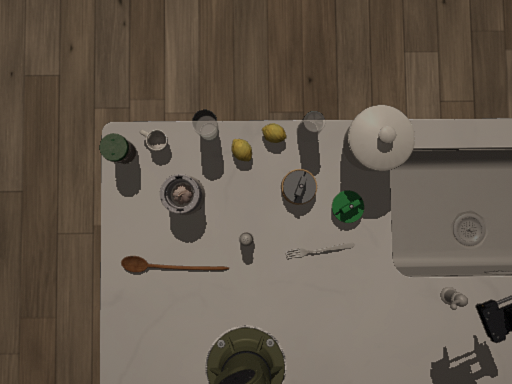

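View pics/s0.png

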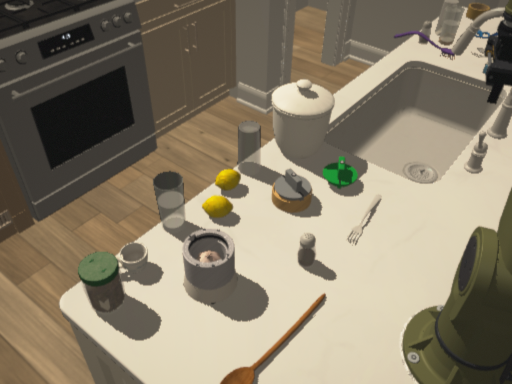

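The top view shows the grey lid on its rest at about (300,187), the green look-alike at (348,207) and the chopper at (181,195). Next I measure both targets.

Run:
```python
from h import *
im=cv2.imread('pics/t0.png');p=dict(np.load('pics/t0.png.npz'))
print('lid',ray(p,300,187,.05),'chop',ray(p,181,193,.112),'salt',ray(p,246,239,.08),'lemons',ray(p,242,149,.03),ray(p,274,132,.03))
a=cv2.resize(im[160:230,145:215],(400,400),interpolation=cv2.INTER_CUBIC)
b=cv2.resize(im[155:225,265:335],(400,400),interpolation=cv2.INTER_CUBIC)
cv2.imwrite('pics/c1.png',np.clip(np.hstack([a,b])*1.5,0,255))
```

```text
lid [ 0.50983585 -0.16149931  0.05      ] chop [0.49371662 0.16454497 0.112     ] salt [ 0.36741498 -0.00724831  0.08      ] lemons [0.62254331 0.00165025 0.03      ] [ 0.67126809 -0.09145114  0.03      ][ WARN:0@0.067] global loadsave.cpp:1063 imwrite_ Unsupported depth image for selected encoder is fallbacked to CV_8U.
```

View pics/c1.png

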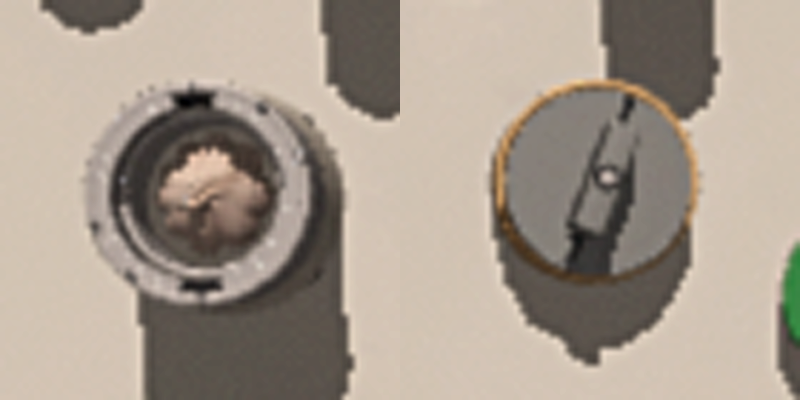

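```bash
cat >> h.py <<'E'
from scipy.spatial.transform import Rotation as Ro
def go(x,y,z,yaw,g=0,st=.04,sr=7,n=8):
    o=env.get_obs();P=np.array(o['tool_pos']);R=Ro.from_euler('xyz',o['tool_rot'],degrees=True)
    T=np.array([x,y,z]);RT=Ro.from_euler('xyz',[180,0,yaw],degrees=True)
    print(o['time_s'],P.round(4),np.round(o['tool_rot'],2),'F',np.round(o['force'],1),'M',np.round(o['wrist_torque'],2),'w',round(o['grip_width'],4),'q7',round(o['qpos'][6]))
    for i in range(n):
        d=T-P;L=np.linalg.norm(d);d=d*min(1,st/max(L,1e-9))
        w=(R.inv()*RT).as_rotvec(degrees=True);a=np.linalg.norm(w);w=w*min(1,sr/max(a,1e-9))
        print('{"grip":%g,"dp":%s,"rotation":%s}'%(g,[float(v) for v in (R.inv().apply(d)).round(4)],[float(v) for v in w.round(2)]),end=',')
        P=P+d;R=R*Ro.from_rotvec(w,degrees=True)
        if L<=st and a<=sr: break
    print('\nleft',(T-P).round(3))
E
python3 -c "
from h import *
go(.505,-.164,.22,74.5)"
```

```text
0.1 [ 0.2219 -0.6104  0.2216] [ 1.7999e+02  1.0000e-01 -7.0010e+01] F [ 0.1 -0.4  0.6] M [-0.    0.    0.01] w 0.0874 q7 -3
{"grip":0,"dp":[-0.0244, -0.0317, 0.0002],"rotation":[-0.01, 0.0, -7.0]},{"grip":0,"dp":[-0.0204, -0.0344, 0.0002],"rotation":[-0.01, 0.0, -7.0]},{"grip":0,"dp":[-0.016, -0.0366, 0.0001],"rotation":[-0.01, 0.0, -7.0]},{"grip":0,"dp":[-0.0115, -0.0383, 0.0001],"rotation":[-0.01, 0.0, -7.0]},{"grip":0,"dp":[-0.0067, -0.0394, 0.0001],"rotation":[-0.01, 0.0, -7.0]},{"grip":0,"dp":[-0.0018, -0.04, 0.0001],"rotation":[-0.01, 0.0, -7.0]},{"grip":0,"dp":[0.003, -0.0399, 0.0001],"rotation":[-0.01, 0.0, -7.0]},{"grip":0,"dp":[0.0079, -0.0392, 0.0001],"rotation":[-0.01, 0.0, -7.0]},
left [ 0.112  0.176 -0.001]
```

Call:
carry_out --plan '[{"grip": 0,"dp": [-0.024,-0.032,0],"rotation": [0,0,-7]},{"grip": 0,"dp": [-0.02,-0.034,0],"rotation": [0,0,-7]},{"grip": 0,"dp": [-0.016,-0.037,0],"rotation": [0,0,-7]},{"grip": 0,"dp": [-0.011,-0.038,0],"rotation": [0,0,-7]},{"grip": 0,"dp": [-0.007,-0.039,0],"rotation": [0,0,-7]},{"grip": 0,"dp": [-0.002,-0.04,0],"rotation": [0,0,-7]},{"grip": 0,"dp": [0.003,-0.04,0],"rotation": [0,0,-7]},{"grip": 0,"dp": [0.008,-0.039,0],"rotation": [0,0,-7]}]'

```text
time_s: 0.77
tool_pos: [0.386, -0.3373, 0.2143]
tool_rot: [-180.0, 0.6, -13.4]
force: [0.9, -0.6, -0.4]
grip_width: 0.087
```

```bash
python3 -c "
from h import *
go(.505,-.164,.22,74.5)"
```

```text
0.7667 [ 0.386  -0.3373  0.2143] [-179.96    0.64  -13.36] F [ 0.9 -0.6 -0.4] M [-0.06 -0.14 -0.01] w 0.087 q7 24
{"grip":0,"dp":[0.0144, -0.0373, -0.0012],"rotation":[-0.04, 0.04, -7.0]},{"grip":0,"dp":[0.0188, -0.0353, -0.0012],"rotation":[-0.04, 0.04, -7.0]},{"grip":0,"dp":[0.023, -0.0327, -0.0012],"rotation":[-0.04, 0.04, -7.0]},{"grip":0,"dp":[0.0268, -0.0297, -0.0012],"rotation":[-0.04, 0.04, -7.0]},{"grip":0,"dp":[0.0302, -0.0262, -0.0012],"rotation":[-0.04, 0.04, -7.0]},{"grip":0,"dp":[0.0086, -0.0058, -0.0003],"rotation":[-0.04, 0.04, -7.0]},{"grip":0,"dp":[0.0, 0.0, 0.0],"rotation":[-0.04, 0.04, -7.0]},{"grip":0,"dp":[0.0, 0.0, 0.0],"rotation":[-0.04, 0.04, -7.0]},
left [0. 0. 0.]
```

Tracks well.

Call:
carry_out --plan '[{"grip": 0,"dp": [0.014,-0.037,-0.001],"rotation": [0,0,-7]},{"grip": 0,"dp": [0.019,-0.035,-0.001],"rotation": [0,0,-7]},{"grip": 0,"dp": [0.023,-0.033,-0.001],"rotation": [0,0,-7]},{"grip": 0,"dp": [0.027,-0.03,-0.001],"rotation": [0,0,-7]},{"grip": 0,"dp": [0.03,-0.026,-0.001],"rotation": [0,0,-7]},{"grip": 0,"dp": [0.009,-0.006,-0.001],"rotation": [0,0,-7]},{"grip": 0,"dp": [0,0,0],"rotation": [0,0,-7]},{"grip": 0,"dp": [0,0,0],"rotation": [0,0,-7]}]'

```text
time_s: 1.43
tool_pos: [0.51, -0.1395, 0.2182]
tool_rot: [-179.3, 0.2, 44.2]
force: [-0.1, 0.2, -0.7]
grip_width: 0.0869
```

```bash
python3 -c "
from h import *
go(.505,-.164,.2,74.5)"
```

```text
1.4333 [ 0.51   -0.1395  0.2182] [-1.7925e+02  1.7000e-01  4.4160e+01] F [-0.1  0.2 -0.7] M [-0.02 -0.21 -0.03] w 0.0869 q7 54
{"grip":0,"dp":[-0.0206, 0.0143, 0.018],"rotation":[-0.18, -0.01, -7.0]},{"grip":0,"dp":[0.0, 0.0, 0.0],"rotation":[-0.18, -0.01, -7.0]},{"grip":0,"dp":[0.0, 0.0, 0.0],"rotation":[-0.18, -0.01, -7.0]},{"grip":0,"dp":[0.0, 0.0, 0.0],"rotation":[-0.18, -0.01, -7.0]},{"grip":0,"dp":[0.0, 0.0, 0.0],"rotation":[-0.06, -0.0, -2.35]},
left [0. 0. 0.]
```

Call:
carry_out --plan '[{"grip": 0,"dp": [-0.02,0.014,0.018],"rotation": [-0.2,0,-7]},{"grip": 0,"dp": [0,0,0],"rotation": [-0.2,0,-7]},{"grip": 0,"dp": [0,0,0],"rotation": [-0.2,0,-7]},{"grip": 0,"dp": [0,0,0],"rotation": [-0.2,0,-7]},{"grip": 0,"dp": [0,0,0],"rotation": [0,0,-2.3]},{"grip": 0,"dp": [0,0,0],"rotation": [0,0,0]}]'

```text
time_s: 1.93
tool_pos: [0.5043, -0.1611, 0.1968]
tool_rot: [-179.8, -0.1, 75.1]
force: [0.5, 0.1, 0.8]
grip_width: 0.0873
```

```bash
python3 -c "
from h import *
go(.505,-.164,.2,74.5)
im,p=snap('wrist','w1.png')
print(-p['R'].T@p['t'],p['fx'],p['R'].round(2).tolist())"
```

```text
1.9333 [ 0.5043 -0.1611  0.1968] [-1.7976e+02 -7.0000e-02  7.5150e+01] F [0.5 0.1 0.8] M [ 0.12 -0.16 -0.02] w 0.0873 q7 87
{"grip":0,"dp":[-0.0027, 0.0014, -0.0032],"rotation":[-0.25, -0.07, 0.65]},
left [0. 0. 0.]
[ 0.4224882  -0.14023191  0.35966583] 336.4815931893162 [[0.26, 0.97, 0.0], [0.92, -0.25, 0.3], [0.29, -0.08, -0.95]]
```

View pics/w1.png

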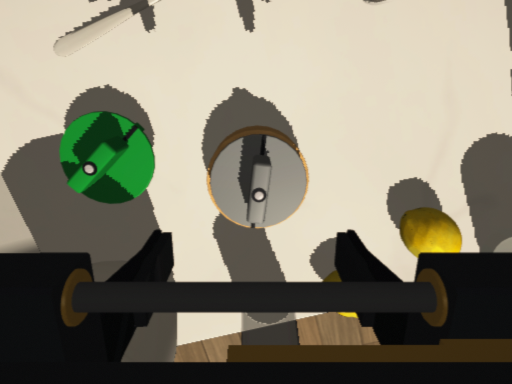

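The wrist view shows the lid's disc centred at about (258,180), its stem tip at (259,195) and the bar running nearly vertically. I'll zoom in for the angle.

Run:
```python
from h import *
im=cv2.imread('pics/w1.png');p=dict(np.load('pics/w1.png.npz'))
print('stem',ray(p,259,195,.085))
r=im[130:235,200:320].astype(int);sat=r.max(2)-r.min(2);g=r.mean(2)
m=((sat<14)&(g>90)&(g<190)).astype(np.uint8)
cs,_=cv2.findContours(m,cv2.RETR_EXTERNAL,cv2.CHAIN_APPROX_NONE);c=max(cs,key=cv2.contourArea)
h=cv2.convexHull(c)[:,0]+[200,130]
W=np.array([ray(p,u,v,.0475)[:2] for u,v in h]).astype(np.float32);c,rad=cv2.minEnclosingCircle(W);print('disc',c,rad,len(h))
cv2.imwrite('pics/c2.png',cv2.resize(im[130:235,200:320],None,fx=5.5,fy=5.5,interpolation=cv2.INTER_CUBIC))
```

```text
stem [ 0.51133909 -0.15888936  0.085     ]
disc (0.5054714679718018, -0.15878768265247345) 0.01295354776084423 8
```

View pics/c2.png

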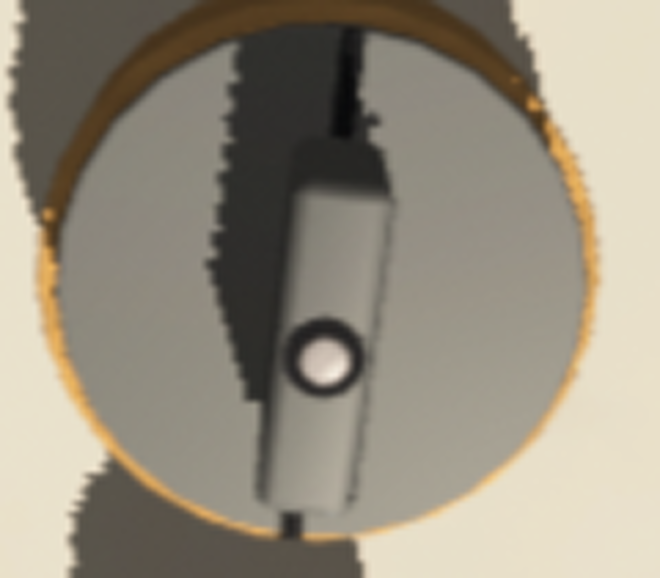

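Run:
```python
from h import *
p=dict(np.load('pics/w1.png.npz'))
f=lambda x,y,z:ray(p,200+x/5.5-.4,130+y/5.5-.4,z)[:2]
a=lambda d:np.degrees(np.arctan2(d[1],d[0]))
n,fa=f(305,510,.0835),f(345,195,.0835);print('bar',n,fa,(n+fa)/2,np.linalg.norm(n-fa),a(n-fa))
n,fa=f(291,535,.0475),f(353,30,.0475);print('lines',n,fa,(n+fa)/2,np.linalg.norm(n-fa),a(n-fa))
print('stem',f(325,360,.085))
l,r=f(60,285,.0475),f(585,285,.0475);t,b=f(325,22,.0475),f(325,538,.0475);print((l+r)/2,np.linalg.norm(l-r),(t+b)/2,np.linalg.norm(t-b))
```

```text
bar [ 0.53562539 -0.16880958] [ 0.48689484 -0.14960547] [ 0.51126011 -0.15920752] 0.052378096582995214 -21.50878400787722
lines [ 0.55449773 -0.17627659] [ 0.46812154 -0.14244553] [ 0.51130964 -0.15936106] 0.0927652181775605 -21.388843705939596
stem [ 0.51131858 -0.15915859]
[ 0.50993362 -0.1586624 ] 0.09207375197348261 [ 0.51114649 -0.1585341 ] 0.09410573696818773
```

```bash
python3 -c "
from h import *
go(.5113,-.1591,.13,68.6)"
```

```text
1.9833 [ 0.5043 -0.161   0.1967] [-1.7975e+02 -8.0000e-02  7.5050e+01] F [ 0.2 -0.9 -0.1] M [ 0.1  -0.11  0.03] w 0.087 q7 87
{"grip":0,"dp":[0.0021, 0.0039, 0.0398],"rotation":[-0.26, -0.06, 6.45]},{"grip":0,"dp":[0.0017, 0.0023, 0.027],"rotation":[0.0, 0.0, 0.0]},
left [0. 0. 0.]
```

Call:
carry_out --plan '[{"grip": 0,"dp": [0.002,0.004,0.035],"rotation": [-0.25,0,6.4]},{"grip": 0,"dp": [0.002,0.002,0.03],"rotation": [0,0,0]},{"grip": 0,"dp": [0,0,0],"rotation": [0,0,0]}]'

```text
time_s: 2.23
tool_pos: [0.5131, -0.1599, 0.132]
tool_rot: [179.7, -0.0, 68.0]
force: [-1.6, 1.1, -0.3]
grip_width: 0.087
```

```bash
python3 -c "
from h import *
go(.5113,-.1591,.0535,68.6,st=.03)"
```

```text
2.2333 [ 0.5131 -0.1599  0.132 ] [ 1.7969e+02 -2.0000e-02  6.8010e+01] F [-1.6  1.1 -0.3] M [ 0.12 -0.04 -0.04] w 0.087 q7 77
{"grip":0,"dp":[0.0, -0.0009, 0.03],"rotation":[0.31, -0.01, -0.59]},{"grip":0,"dp":[0.0, -0.0007, 0.03],"rotation":[-0.0, -0.0, -0.0]},{"grip":0,"dp":[0.0, -0.0005, 0.0185],"rotation":[0.0, 0.0, -0.0]},
left [0. 0. 0.]
```

Call:
carry_out --plan '[{"grip": 0,"dp": [0,-0.001,0.03],"rotation": [0.3,0,-0.6]},{"grip": 0,"dp": [0,-0.001,0.03],"rotation": [0,0,0]},{"grip": 0,"dp": [0,0,0.012],"rotation": [0,0,0]},{"grip": 0,"dp": [0,0,0],"rotation": [0,0,0]}]'

```text
time_s: 2.57
tool_pos: [0.513, -0.1598, 0.0612]
tool_rot: [179.9, 0.0, 68.5]
force: [0.2, 0.1, 0.2]
grip_width: 0.0873
```

```bash
python3 -c "
from h import *
go(.5113,-.1591,.0535,68.6,st=.03)"
```

```text
2.5667 [ 0.513  -0.1598  0.0612] [1.7986e+02 1.0000e-02 6.8460e+01] F [0.2 0.1 0.2] M [ 0.08 -0.09 -0.02] w 0.0873 q7 75
{"grip":0,"dp":[0.0001, -0.0019, 0.0077],"rotation":[0.14, 0.01, -0.14]},
left [0. 0. 0.]
```

Call:
carry_out --plan '[{"grip": 0,"dp": [0,-0.002,0.008],"rotation": [0.1,0,-0.1]},{"grip": 0,"dp": [0,0,0],"rotation": [0,0,0]},{"grip": 1,"dp": [0,0,0],"rotation": [0,0,0]},{"grip": 1,"dp": [0,0,0],"rotation": [0,0,0]},{"grip": 1,"dp": [0,0,0],"rotation": [0,0,0]},{"grip": 1,"dp": [0,0,0],"rotation": [0,0,0]},{"grip": 1,"dp": [0,0,0],"rotation": [0,0,0]},{"grip": 1,"dp": [0,0,0],"rotation": [0,0,0]}]' --force 45

```text
time_s: 3.23
tool_pos: [0.5163, -0.1611, 0.0611]
tool_rot: [179.3, 0.1, 68.5]
force: [0.5, 0.8, -0.5]
grip_width: 0.055
```

```bash
python3 -c "
from h import *
go(.5113,-.1591,.18,68.6,st=.03,g=1)"
```

```text
3.2333 [ 0.5163 -0.1611  0.0611] [1.7932e+02 7.0000e-02 6.8460e+01] F [ 0.5  0.8 -0.5] M [ 0.05 -0.18  0.01] w 0.055 q7 74
{"grip":1,"dp":[-0.0, -0.001, -0.03],"rotation":[0.68, 0.07, -0.14]},{"grip":1,"dp":[0.0, -0.0013, -0.03],"rotation":[0.0, 0.0, 0.0]},{"grip":1,"dp":[0.0, -0.0013, -0.03],"rotation":[0.0, 0.0, 0.0]},{"grip":1,"dp":[0.0, -0.0013, -0.029],"rotation":[0.0, 0.0, 0.0]},
left [0. 0. 0.]
```

Call:
carry_out --plan '[{"grip": 0.3,"dp": [0,-0.005,0.008],"rotation": [0.6,0,-0.1]}]'

```text
time_s: 3.32
tool_pos: [0.5133, -0.1598, 0.0545]
tool_rot: [179.7, 0.1, 68.6]
force: [0.8, -0.4, -0.3]
grip_width: 0.0564
```

Call:
carry_out --plan '[{"grip": 0.3,"dp": [0,0,0],"rotation": [0,0,0]}]'

```text
time_s: 3.4
tool_pos: [0.5116, -0.1594, 0.053]
tool_rot: [179.9, 0.1, 68.6]
force: [-0.8, 0.3, -0.5]
grip_width: 0.0591
```

```bash
python3 -c "
from h import *
go(.5113,-.1591,.0535,68.6,st=.03,g=1)
im,p=snap('wrist','w2.png')
go(.5113,-.1591,.0535,68.6,st=.03,g=1)"
```

```text
3.4 [ 0.5116 -0.1594  0.053 ] [1.799e+02 8.000e-02 6.856e+01] F [-0.8  0.3 -0.5] M [ 0.11 -0.1  -0.01] w 0.0591 q7 74
{"grip":1,"dp":[0.0002, -0.0004, -0.0005],"rotation":[0.1, 0.08, -0.04]},
left [0. 0. 0.]
3.45 [ 0.5126 -0.1596  0.0537] [1.798e+02 7.000e-02 6.856e+01] F [ 0.  -0.2  0.5] M [ 0.03 -0.18 -0.05] w 0.0596 q7 74
{"grip":1,"dp":[0.0, -0.0014, 0.0002],"rotation":[0.2, 0.07, -0.04]},
left [0. 0. 0.]
```

The arm drifts about 1 mm per idle row (+x, +z, roll), so I'll counter that while closing.

Call:
carry_out --plan '[{"grip": 1,"dp": [0,-0.0015,0.001],"rotation": [0.2,0,0]},{"grip": 1,"dp": [0,-0.001,0.001],"rotation": [0.1,0,0]},{"grip": 1,"dp": [0,-0.001,0.001],"rotation": [0.1,0,0]},{"grip": 1,"dp": [0,-0.001,0.001],"rotation": [0.1,0,0]},{"grip": 1,"dp": [0,-0.001,0.001],"rotation": [0.1,0,0]}]' --force 45

```text
time_s: 3.87
tool_pos: [0.507, -0.1572, 0.0479]
tool_rot: [-179.5, 0.0, 68.6]
force: [0.4, 1.2, 8.2]
grip_width: 0.0353
```

```bash
python3 -c "
from h import *
go(.5113,-.1591,.0535,68.6,st=.03,g=1)"
```

```text
3.8667 [ 0.507  -0.1572  0.0479] [-1.7952e+02  5.0000e-02  6.8570e+01] F [0.4 1.2 8.2] M [ 0.3  -0.45 -0.03] w 0.0353 q7 74
{"grip":1,"dp":[-0.0002, 0.0047, -0.0056],"rotation":[-0.48, 0.05, -0.03]},
left [0. 0. 0.]
```

Call:
carry_out --plan '[{"grip": 1,"dp": [0,0.005,-0.006],"rotation": [-0.5,0,0]},{"grip": 1,"dp": [0,-0.0005,0.0005],"rotation": [0.05,0,0]}]'

```text
time_s: 4.03
tool_pos: [0.5116, -0.1589, 0.0537]
tool_rot: [180.0, 0.0, 68.6]
force: [1.0, 0.6, -0.1]
grip_width: 0.0222
```

```bash
python3 -c "
from h import *
go(.5113,-.1591,.0535,68.6,st=.03,g=1)"
```

```text
4.0333 [ 0.5116 -0.1589  0.0537] [1.800e+02 4.000e-02 6.858e+01] F [ 1.   0.6 -0.1] M [ 0.09 -0.13  0.01] w 0.0222 q7 74
{"grip":1,"dp":[-0.0003, -0.0002, 0.0002],"rotation":[0.0, 0.04, -0.02]},
left [0. 0. 0.]
```

Call:
carry_out --plan '[{"grip": 1,"dp": [0,-0.0005,0.0005],"rotation": [0.05,0,0]},{"grip": 1,"dp": [0,-0.0005,0.0005],"rotation": [0.05,0,0]},{"grip": 1,"dp": [0,-0.0005,0.0005],"rotation": [0.05,0,0]}]'

```text
time_s: 4.28
tool_pos: [0.5112, -0.1587, 0.0533]
tool_rot: [-180.0, 0.1, 68.6]
force: [-0.8, -0.7, 3.3]
grip_width: 0.0154
```

```bash
python3 -c "
from h import *
go(.5113,-.1591,.2,68.6,st=.03,g=1)"
```

```text
4.2833 [ 0.5112 -0.1587  0.0533] [-1.7999e+02  5.0000e-02  6.8580e+01] F [-0.8 -0.7  3.3] M [ 0.12 -0.09 -0.  ] w 0.0154 q7 74
{"grip":1,"dp":[-0.0001, 0.0, -0.03],"rotation":[-0.01, 0.05, -0.02]},{"grip":1,"dp":[-0.0001, 0.0, -0.03],"rotation":[0.0, -0.0, -0.0]},{"grip":1,"dp":[-0.0001, 0.0, -0.03],"rotation":[-0.0, -0.0, -0.0]},{"grip":1,"dp":[-0.0001, 0.0, -0.03],"rotation":[-0.0, -0.0, -0.0]},{"grip":1,"dp":[-0.0001, 0.0, -0.0267],"rotation":[-0.0, -0.0, -0.0]},
left [0. 0. 0.]
```

Call:
carry_out --plan '[{"grip": 1,"dp": [0,0,-0.015],"rotation": [0,0,0]},{"grip": 1,"dp": [0,0,-0.03],"rotation": [0,0,0]},{"grip": 1,"dp": [0,0,-0.035],"rotation": [0,0,0]},{"grip": 1,"dp": [0,0,-0.035],"rotation": [0,0,0]},{"grip": 1,"dp": [0,0,-0.03],"rotation": [0,0,0]},{"grip": 1,"dp": [0,0,0],"rotation": [0,0,0]}]'

```text
time_s: 4.78
tool_pos: [0.5059, -0.1574, 0.1974]
tool_rot: [-179.1, -0.0, 68.6]
force: [1.7, -0.0, -2.2]
grip_width: 0.0157
```

```bash
python3 -c "
from h import *
go(.45,.06,.22,91,st=.035,g=1)"
```

```text
4.7833 [ 0.5059 -0.1574  0.1974] [-179.11   -0.     68.61] F [ 1.7 -0.  -2.2] M [ 0.03 -0.33 -0.02] w 0.0157 q7 79
{"grip":1,"dp":[0.0282, -0.0204, -0.0032],"rotation":[-0.27, -0.05, -6.99]},{"grip":1,"dp":[0.0305, -0.0168, -0.0033],"rotation":[-0.27, -0.05, -6.99]},{"grip":1,"dp":[0.0323, -0.013, -0.0034],"rotation":[-0.27, -0.05, -6.99]},{"grip":1,"dp":[0.0337, -0.0089, -0.0035],"rotation":[-0.05, -0.01, -1.4]},{"grip":1,"dp":[0.0339, -0.0081, -0.0035],"rotation":[0.0, 0.0, 0.0]},{"grip":1,"dp":[0.0339, -0.0081, -0.0035],"rotation":[-0.0, -0.0, -0.0]},{"grip":1,"dp":[0.0151, -0.0036, -0.0016],"rotation":[-0.0, -0.0, -0.0]},
left [0. 0. 0.]
```

Call:
carry_out --plan '[{"grip": 1,"dp": [0.034,0,-0.006],"rotation": [-0.3,0,-7]},{"grip": 1,"dp": [0.036,0,-0.006],"rotation": [-0.3,0,-7]},{"grip": 1,"dp": [0.036,0,-0.006],"rotation": [-0.3,0,-7]},{"grip": 1,"dp": [0.038,0.008,-0.006],"rotation": [0,0,-1.4]},{"grip": 1,"dp": [0.038,0.008,-0.006],"rotation": [0,0,0]},{"grip": 1,"dp": [0.038,0.008,-0.005],"rotation": [0,0,0]},{"grip": 1,"dp": [0.038,0.01,-0.005],"rotation": [0,0,0]},{"grip": 1,"dp": [0.038,0.01,0],"rotation": [0,0,0]}]'

```text
time_s: 5.45
tool_pos: [0.5692, 0.13, 0.2288]
tool_rot: [-179.4, 0.4, 90.6]
force: [1.8, -0.7, -2.2]
grip_width: 0.0156
```

```bash
python3 -c "
from h import *
go(.56,.165,.24,92.4,st=.035,g=1)"
```

```text
5.45 [0.5692 0.13   0.2288] [-179.37    0.37   90.58] F [ 1.8 -0.7 -2.2] M [ 0.1  -0.19  0.01] w 0.0156 q7 66
{"grip":1,"dp":[0.0324, -0.0083, -0.0104],"rotation":[-0.64, 0.36, -1.82]},{"grip":1,"dp":[0.0027, -0.0006, -0.0008],"rotation":[0.0, -0.0, 0.0]},
left [0. 0. 0.]
```

Call:
carry_out --plan '[{"grip": 1,"dp": [0.03,-0.006,-0.011],"rotation": [-0.6,0.35,-1.8]},{"grip": 1,"dp": [0.003,0,0],"rotation": [0,0,0]},{"grip": 1,"dp": [0,0,0],"rotation": [0,0,0]}]'

```text
time_s: 5.7
tool_pos: [0.5588, 0.1769, 0.2349]
tool_rot: [-179.5, -0.5, 93.4]
force: [0.1, -2.2, -2.6]
grip_width: 0.015
```

```bash
python3 -c "
from h import *
go(.56,.165,.24,92.4,st=.035,g=1)
im,p=snap('wrist','w3.png')
go(.56,.165,.24,92.4,st=.035,g=1)"
```

```text
5.7 [0.5588 0.1769 0.2349] [-179.54   -0.49   93.39] F [ 0.1 -2.2 -2.6] M [-0.02 -0.14 -0.06] w 0.015 q7 64
{"grip":1,"dp":[-0.0119, 0.0004, -0.0052],"rotation":[-0.47, -0.49, 0.99]},
left [0. 0. 0.]
5.75 [0.5584 0.1776 0.2351] [-179.53   -0.56   93.42] F [-0.7  1.5 -2.7] M [ 0.18 -0.08 -0.03] w 0.0158 q7 64
{"grip":1,"dp":[-0.0126, 0.0008, -0.005],"rotation":[-0.48, -0.56, 1.02]},
left [0. 0. 0.]
```

View pics/w3.png

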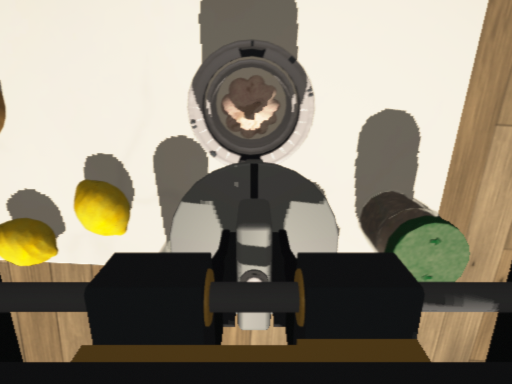

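The chopper's collar is centred near (250,100), with slots near (252,50) and (251,157). The held lid's bar is at column 254. I'll zoom in.

Run:
```python
from h import *
im=cv2.imread('pics/w3.png')
c=cv2.resize(im[30:172,175:330],None,fx=4,fy=4,interpolation=cv2.INTER_CUBIC)
cv2.imwrite('pics/c3.png',(255*(c/255.)**.6).astype(np.uint8))
```

```text
(no output)
```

View pics/c3.png

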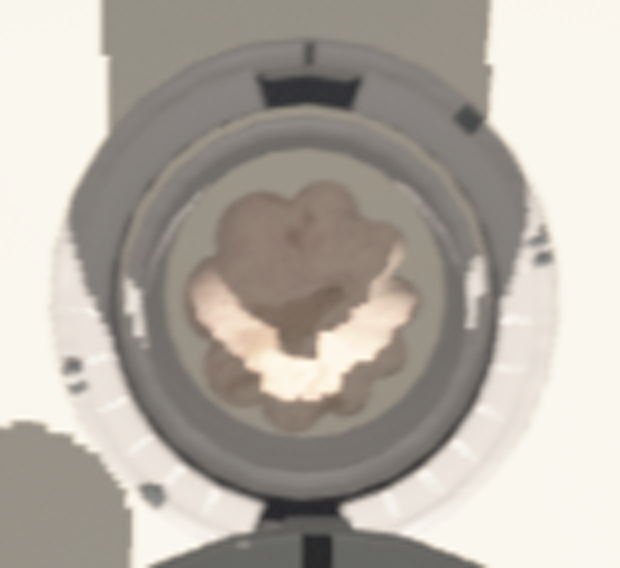

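Run:
```python
from h import *
p=dict(np.load('pics/w3.png.npz'))
f=lambda x,y,z=.112:ray(p,175+x/4-.4,30+y/4-.4,z)[:2]
a=lambda d:np.degrees(np.arctan2(d[1],d[0]))
h1,h2=f(468,118),f(152,493);c=(h1+h2)/2;print('half',h1,h2,c,np.linalg.norm(h1-h2),a(h1-h2))
print('rib',f(309,52)-c,np.linalg.norm(f(309,52)-c),a(f(309,52)-c)); print('slot',np.linalg.norm(f(309.5,78)-c),a(f(309.5,78)-c))
k1,k2=f(540,245),f(74,375);print('lock',(k1+k2)/2,np.linalg.norm(k1-k2),a(k1-k2))
P=[(123,310),(497,310),(308,105),(306,500)]
print('open',(f(*P[0])+f(*P[1]))/2,np.linalg.norm(f(*P[0])-f(*P[1])),(f(*P[2])+f(*P[3]))/2,np.linalg.norm(f(*P[2])-f(*P[3])))
print('bslot',a(f(305,510)-c))
# cross-check top view
q=dict(np.load('pics/t0.png.npz'));g=lambda x,y:ray(q,145+x/5.714-.4,160+y/5.714-.4,.112)[:2]
s1,s2=g(193,98),g(201,287);print('top slots',(s1+s2)/2,np.linalg.norm(s1-s2),a(s1-s2))
# held lid: black line on disc; disc top z
o=env.get_obs();z=o['tool_pos'][2]+.0182-.024
u=[(254.3,165),(254.3,195)];A=[ray(p,x,y,z)[:2] for x,y in u];print('lid line',A,a(A[1]-A[0]), 'tcp',o['tool_pos'])
```

```text
half [0.45294639 0.20137242] [0.53194505 0.14044835] [0.49244572 0.17091039] 0.0997623679210439 142.36045490816122
rib [-0.04967399 -0.00175693] 0.049705047465891154 -177.97433383910956
slot 0.044993907003229944 -178.2294540670321
lock [0.49203226 0.17094644] 0.09983548711491683 108.50523974861372
open [0.49179556 0.17220199] 0.07728921609902883 [0.49200704 0.171539  ] 0.07925310603009848
bslot 3.5565470928636684
top slots [0.49309812 0.16965794] 0.08833856182544796 2.311643585011414
lid line [array([0.51371746, 0.17410506]), array([0.5298772 , 0.17506189])] 3.3885622300355096 tcp [0.5583626  0.17757618 0.23514374]
```

```bash
python3 -c "
from h import *
go(.4923,.1710,.19,92.1,st=.03,g=1)"
```

```text
5.75 [0.5584 0.1776 0.2351] [-179.53   -0.56   93.42] F [-0.7  1.5 -2.7] M [ 0.18 -0.08 -0.03] w 0.0158 q7 64
{"grip":1,"dp":[-0.0011, -0.0246, 0.0171],"rotation":[-0.48, -0.56, 1.32]},{"grip":1,"dp":[-0.0016, -0.0248, 0.0169],"rotation":[0.0, 0.0, 0.0]},{"grip":1,"dp":[-0.001, -0.0167, 0.0114],"rotation":[0.0, -0.0, 0.0]},
left [0. 0. 0.]
```

Call:
carry_out --plan '[{"grip": 1,"dp": [-0.001,-0.025,0.015],"rotation": [-0.5,-0.5,1.3]},{"grip": 1,"dp": [-0.0015,-0.025,0.015],"rotation": [0,0,0]},{"grip": 1,"dp": [-0.001,-0.015,0.01],"rotation": [0,0,0]},{"grip": 1,"dp": [0,0,0],"rotation": [0,0,0]}]'

```text
time_s: 6.08
tool_pos: [0.4909, 0.1662, 0.1895]
tool_rot: [-179.7, 0.0, 91.7]
force: [-0.9, 0.2, -2.3]
grip_width: 0.016
```

```bash
python3 -c "
from h import *
go(.4923,.1710,.165,92.1,st=.02,g=1)"
```

```text
6.0833 [0.4909 0.1662 0.1895] [-1.7972e+02  2.0000e-02  9.1680e+01] F [-0.9  0.2 -2.3] M [ 0.13 -0.1   0.03] w 0.016 q7 65
{"grip":1,"dp":[0.0038, 0.0013, 0.0196],"rotation":[-0.28, 0.02, -0.42]},{"grip":1,"dp":[0.001, 0.0003, 0.0049],"rotation":[-0.0, 0.0, 0.0]},
left [0. 0. 0.]
```

Call:
carry_out --plan '[{"grip": 1,"dp": [0.004,0.001,0.018],"rotation": [-0.3,0,-0.4]},{"grip": 1,"dp": [0.001,0,0.004],"rotation": [0,0,0]},{"grip": 1,"dp": [0,0,0],"rotation": [0,0,0]}]'

```text
time_s: 6.33
tool_pos: [0.4928, 0.1656, 0.1665]
tool_rot: [179.9, 0.3, 91.6]
force: [-0.5, -0.7, -2.7]
grip_width: 0.0156
```

```bash
python3 -c "
from h import *
go(.4923,.1710,.145,92.1,st=.02,g=1)
snap('top','t4.png');snap('scene','s4.png')
a=cv2.imread('pics/t4.png')[150:240,140:230];b=cv2.imread('pics/s4.png')[175:305,140:270]
cv2.imwrite('pics/c4.png',np.hstack([cv2.resize(a,(390,390),interpolation=2),cv2.resize(b,(390,390),interpolation=2)]))
go(.4923,.1710,.145,92.1,st=.02,g=1)
"
```

```text
6.3333 [0.4928 0.1656 0.1665] [179.93   0.28  91.65] F [-0.5 -0.7 -2.7] M [ 0.09 -0.11  0.03] w 0.0156 q7 64
{"grip":1,"dp":[0.005, -0.0004, 0.0194],"rotation":[0.07, 0.28, -0.45]},{"grip":1,"dp":[0.0005, -0.0, 0.0021],"rotation":[-0.0, 0.0, 0.0]},
left [0. 0. 0.]
6.4333 [0.4931 0.1659 0.1671] [179.91   0.24  91.65] F [-0.4  0.4 -2.6] M [ 0.08 -0.08 -0.03] w 0.0159 q7 64
{"grip":1,"dp":[0.0046, -0.0006, 0.0195],"rotation":[0.09, 0.24, -0.45]},{"grip":1,"dp":[0.0006, -0.0001, 0.0027],"rotation":[0.0, 0.0, 0.0]},
left [0. 0. 0.]
```

View pics/c4.png

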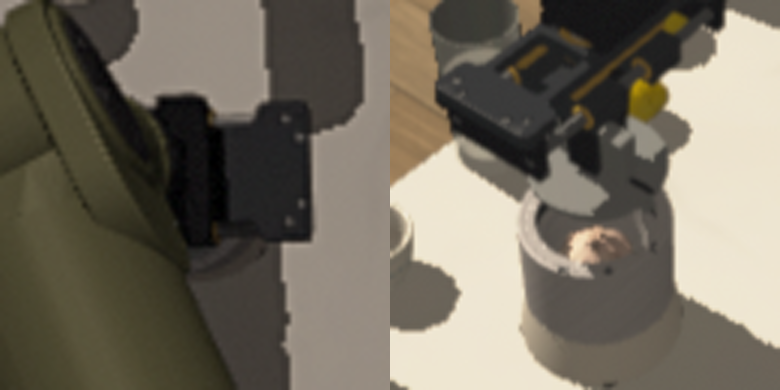

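The scene view shows the lid level above the collar, bar aligned, and no contact yet. I'll correct y and then descend in small steps.

Call:
carry_out --plan '[{"grip": 1,"dp": [0.006,-0.0005,0.01],"rotation": [0.1,0.2,-0.5]},{"grip": 1,"dp": [0.002,0,0.007],"rotation": [0,0,0]},{"grip": 1,"dp": [0,0,0],"rotation": [0,0,0]}]'

```text
time_s: 6.68
tool_pos: [0.4951, 0.1743, 0.1508]
tool_rot: [179.8, -0.1, 92.1]
force: [-0.4, 0.3, -1.4]
grip_width: 0.0156
```

```bash
python3 -c "
from h import *
go(.4923,.1710,.145,92.1,st=.02,g=1)"
```

```text
6.6833 [0.4951 0.1743 0.1508] [ 1.798e+02 -6.000e-02  9.205e+01] F [-0.4  0.3 -1.4] M [ 0.11 -0.09 -0.  ] w 0.0156 q7 63
{"grip":1,"dp":[-0.0032, -0.003, 0.0058],"rotation":[0.2, -0.06, -0.05]},
left [0. 0. 0.]
```

Call:
carry_out --plan '[{"grip": 1,"dp": [-0.003,-0.003,0.003],"rotation": [0.2,0,0]},{"grip": 1,"dp": [0,0,0],"rotation": [0,0,0]},{"grip": 1,"dp": [0,0,0],"rotation": [0,0,0]}]'

```text
time_s: 6.93
tool_pos: [0.492, 0.1718, 0.1472]
tool_rot: [-179.9, -0.1, 92.1]
force: [0.1, 0.8, -2.9]
grip_width: 0.0158
```

```bash
python3 -c "
from h import *
go(.4923,.1710,.14,92.1,st=.02,g=1)"
```

```text
6.9333 [0.492  0.1718 0.1472] [-1.7993e+02 -1.2000e-01  9.2130e+01] F [ 0.1  0.8 -2.9] M [ 0.13 -0.15  0.02] w 0.0158 q7 63
{"grip":1,"dp":[-0.0008, 0.0003, 0.0072],"rotation":[-0.07, -0.12, 0.03]},
left [0. 0. 0.]
```

Call:
carry_out --plan '[{"grip": 1,"dp": [-0.001,0,0.005],"rotation": [0,-0.1,0]},{"grip": 1,"dp": [0,0,0.004],"rotation": [0,0,0]},{"grip": 1,"dp": [0,0,0],"rotation": [0,0,0]}]'

```text
time_s: 7.18
tool_pos: [0.4925, 0.1704, 0.1379]
tool_rot: [-180.0, 0.0, 92.1]
force: [0.2, -0.6, -2.3]
grip_width: 0.0158
```

```bash
python3 -c "
from h import *
go(.4923,.1710,.130,92.1,st=.02,g=1)"
```

```text
7.1833 [0.4925 0.1704 0.1379] [-1.80e+02  1.00e-02  9.21e+01] F [ 0.2 -0.6 -2.3] M [ 0.1  -0.12 -0.06] w 0.0158 q7 63
{"grip":1,"dp":[0.0006, -0.0001, 0.0079],"rotation":[-0.0, 0.01, 0.0]},
left [0. 0. 0.]
```

Call:
carry_out --plan '[{"grip": 1,"dp": [0.0005,0,0.004],"rotation": [0,0,0]},{"grip": 1,"dp": [0,0,0.004],"rotation": [0,0,0]},{"grip": 1,"dp": [0,0,0],"rotation": [0,0,0]}]'

```text
time_s: 7.43
tool_pos: [0.4929, 0.1709, 0.1295]
tool_rot: [179.9, 0.0, 92.1]
force: [0.5, 0.0, -1.2]
grip_width: 0.0156
```

```bash
python3 -c "
from h import *
go(.4923,.1710,.124,92.1,st=.02,g=1)"
```

```text
7.4333 [0.4929 0.1709 0.1295] [1.7994e+02 1.0000e-02 9.2090e+01] F [ 0.5  0.  -1.2] M [ 0.09 -0.13 -0.05] w 0.0156 q7 62
{"grip":1,"dp":[0.0001, -0.0006, 0.0055],"rotation":[0.06, 0.01, -0.01]},
left [0. 0. 0.]
```

Call:
carry_out --plan '[{"grip": 1,"dp": [0,-0.0005,0.0035],"rotation": [0.05,0,0]},{"grip": 1,"dp": [0,0,0.003],"rotation": [0,0,0]},{"grip": 1,"dp": [0,0,0.001],"rotation": [0,0,0]}]'

```text
time_s: 7.68
tool_pos: [0.4931, 0.1713, 0.1228]
tool_rot: [179.9, 0.0, 92.1]
force: [-4.0, -1.3, 11.9]
grip_width: 0.0153
```

```bash
python3 -c "
from h import *
go(.4923,.1710,.1225,92.1,st=.02,g=1)"
```

```text
7.6833 [0.4931 0.1713 0.1228] [1.7992e+02 2.0000e-02 9.2090e+01] F [-4.  -1.3 11.9] M [-0.31  0.88  0.01] w 0.0153 q7 62
{"grip":1,"dp":[-0.0002, -0.0008, 0.0003],"rotation":[0.08, 0.02, -0.01]},
left [0. 0. 0.]
```

Home: z = 0.1228, as predicted, with a 12 N contact force. Now turning clockwise.

Call:
carry_out --plan '[{"grip": 1,"dp": [0,-0.0005,0],"rotation": [0,0,5]},{"grip": 1,"dp": [0,0,0],"rotation": [0,0,5]},{"grip": 1,"dp": [0,0,0],"rotation": [0,0,5]}]'

```text
time_s: 7.93
tool_pos: [0.4927, 0.1713, 0.1231]
tool_rot: [179.9, 0.0, 76.6]
force: [-0.1, 0.5, -0.4]
grip_width: 0.0156
```

```bash
python3 -c "
from h import *
go(.4925,.1710,.1225,52.6,st=.02,g=1)"
```

```text
7.9333 [0.4927 0.1713 0.1231] [1.7992e+02 2.0000e-02 7.6610e+01] F [-0.1  0.5 -0.4] M [ 0.12 -0.08  0.05] w 0.0156 q7 47
{"grip":1,"dp":[-0.0003, -0.0001, 0.0006],"rotation":[0.02, 0.0, 7.0]},{"grip":1,"dp":[0.0, 0.0, 0.0],"rotation":[0.02, 0.0, 7.0]},{"grip":1,"dp":[0.0, 0.0, 0.0],"rotation":[0.02, 0.0, 7.0]},{"grip":1,"dp":[0.0, 0.0, 0.0],"rotation":[0.01, 0.0, 3.01]},
left [0. 0. 0.]
```

Call:
carry_out --plan '[{"grip": 1,"dp": [0,0,0.0008],"rotation": [0,0,5]},{"grip": 1,"dp": [0,0,0.0003],"rotation": [0,0,5]},{"grip": 1,"dp": [0,0,0.0003],"rotation": [0,0,5]},{"grip": 1,"dp": [0,0,0.0003],"rotation": [0,0,4]},{"grip": 1,"dp": [0,0,0.0003],"rotation": [0,0,0]}]'

```text
time_s: 8.35
tool_pos: [0.493, 0.1718, 0.1229]
tool_rot: [179.8, 0.0, 56.6]
force: [-0.8, -0.6, 1.3]
grip_width: 0.0154
```

```bash
python3 -c "
from h import *
go(.4925,.1710,.1225,52.6,st=.02,g=1)"
```

```text
8.35 [0.493  0.1718 0.1229] [1.7984e+02 2.0000e-02 5.6640e+01] F [-0.8 -0.6  1.3] M [-0.11  0.22  0.11] w 0.0154 q7 27
{"grip":1,"dp":[-0.001, 0.0001, 0.0004],"rotation":[0.16, 0.02, 4.04]},
left [0. 0. 0.]
```

Call:
carry_out --plan '[{"grip": 1,"dp": [-0.0007,0,0.0006],"rotation": [0.15,0,4]},{"grip": 1,"dp": [0,0,0.0003],"rotation": [0,0,0]},{"grip": 1,"dp": [0,0,0.0003],"rotation": [0,0,0]}]'

```text
time_s: 8.6
tool_pos: [0.493, 0.1719, 0.1229]
tool_rot: [179.9, -0.0, 53.0]
force: [-1.0, -0.6, 3.6]
grip_width: 0.0156
```

```bash
python3 -c "
from h import *
go(.4925,.1710,.1225,52.6,st=.02,g=1)
snap('scene','s5.png');im,p=snap('wrist','w5.png')
b=cv2.imread('pics/s5.png')[175:305,140:270];w=cv2.imread('pics/w5.png')
cv2.imwrite('pics/c5.png',np.hstack([cv2.resize(w,(440,330),interpolation=2),cv2.resize(b,(330,330),interpolation=2)]))
go(.4925,.1710,.1225,52.6,st=.02,g=1)"
```

```text
8.6 [0.493  0.1719 0.1229] [ 1.7992e+02 -2.0000e-02  5.2980e+01] F [-1.  -0.6  3.6] M [-0.19  0.3   0.12] w 0.0156 q7 24
{"grip":1,"dp":[-0.0011, 0.0001, 0.0004],"rotation":[0.08, -0.02, 0.38]},
left [0. 0. 0.]
8.7 [0.493  0.1719 0.1229] [ 1.7992e+02 -2.0000e-02  5.2920e+01] F [-2.1 -1.4  5. ] M [-0.11  0.35  0.11] w 0.016 q7 24
{"grip":1,"dp":[-0.0011, 0.0001, 0.0004],"rotation":[0.08, -0.02, 0.32]},
left [0. 0. 0.]
```

View pics/c5.png

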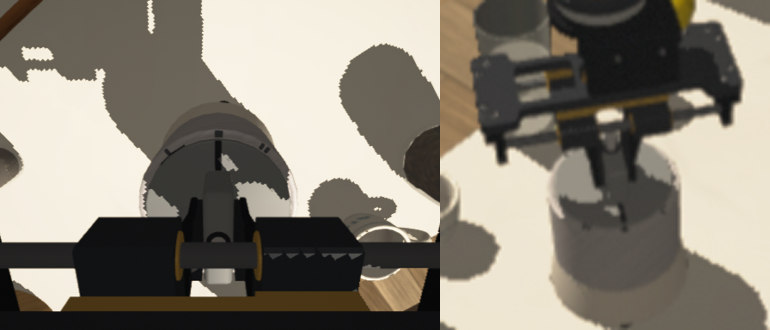

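The lid is home on the collar, and its black bar line at about (219,150) sits near a thick rib. I'll zoom in on the alignment.

```bash
python3 -c "
from h import *
w=cv2.imread('pics/w5.png')[110:225,150:350]
c=cv2.resize(w,None,fx=4,fy=4,interpolation=2);cv2.imwrite('pics/c6.png',(255*(c/255.)**.6).astype(np.uint8))
p=dict(np.load('pics/w5.png.npz'))
for nm,b in(('slot',2.1),('half',2.1-39.5),('lock',2.1-73.9)):
  t=np.radians(b+180);u=proj(p,[.4923+.05*np.cos(t),.171+.05*np.sin(t),.112]);print(nm,(np.array(u)-[150,110])*4)
"
```

```text
slot [176.07790716 254.44373837]
half [415.56132335 171.19842674]
lock [628.25524727 237.48462692]
```

View pics/c6.png

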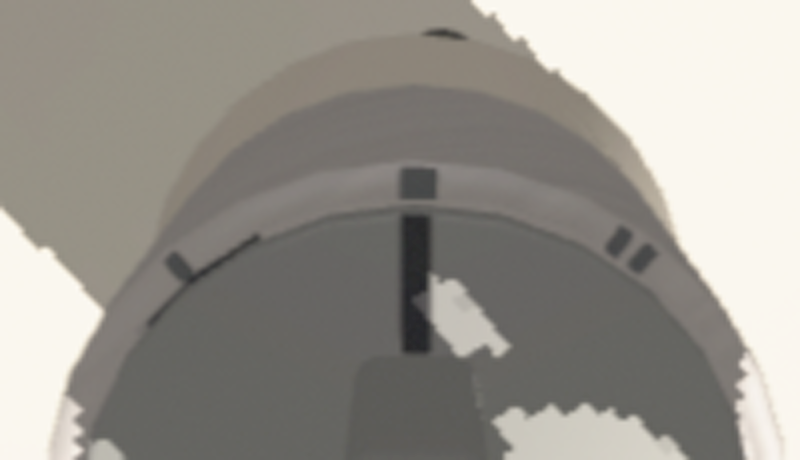

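The bar's line (column 415) points at the thick rib (column 418), about 0.5° off. The grip and pose are steady, so I'm handing in.

```bash
python3 -c "
from h import *
print(env.sign_off());o=env.get_obs();print(o['time_s'],o['tool_pos'],o['tool_rot'],o['grip_width'],o['force'])"
```

```text
the job is handed in; nothing more can be done
None
the job is handed in; nothing more can be done
```

I took the grey lid from its rest, lowered it through the slots, and turned it 39° clockwise to the half-way mark. I handed the job in at 8.7 s with the lid still gripped.

- **Seating:** the tool stopped at z = 0.1228 m, exactly the height worked out for "fully home". The downward force was 12 N there and about 5 N at the end. The upward push on the foot showed as it came down on the garlic, but I did not read the gauge itself.
- **Half-way mark:** in the last close-up the bar's line points at the thick rib to within about 0.5°, far short of the lock ribs. The spring torque read about 0.11–0.12 Nm, a little under the 0.15 Nm quoted at half-way, and the pose held steady over the last readings.
- **What went wrong:** while I was first closing the fingers, the arm drifted. I over-corrected and the fingertips pressed on the lid's disc with about 8 N, which I backed off before gripping.
- **Not checked:** the readings I asked for after handing in were refused, so the final second is unconfirmed. I saw no contact with the other objects, but did not compare their positions at the end.

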